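# Seat the oak block in the jig and swing the latch shut

## Robot

A 7-joint arm with a two-finger parallel gripper is mounted at the origin on a cart in front of the work surface, level with it; the furniture and walls round the work are solid. World frame = base frame: x ahead of the robot, y to its left, z up, the work surface at z = 0. Lengths are in m, angles in rad, forces in N, time in s.
With the tool pointing down it reaches from about 0.4 to 0.85 m from the base axis. Payload 4.5 kg.
Tool frame: the origin (TCP) lies midway between the tips of the shut fingers; the grasp point (between the pads) lies 19 mm behind it; z points along the fingers, y is the line along which they close (so a half turn about z gives the same grasp; the last joint's range is limited). The gripper opens to 88 mm and grips with 3 to 60 N. Pads are 18 mm wide; open, the fingers measure 123 mm over their backs; the gripper's body (75 mm by 187 mm) begins 45 mm behind the grasp point.
Start: joints at [-1.295, 0.689, -0.195, 1.565, 0.157, 0.902, -0.215], TCP at [0.15, 0.607, 0.21] pointing down, gripper open.
Joint ranges: [-3.01, 3.01], [-0.46, 2.08], [-1.47, 1.51], [0.13, 2.56], [-1, 4.14], [0.04, 2.09], [-2.66, 2.66]. Speed limits (rad/s): [2.57, 2.57, 3.14, 3.14, 3.14, 3.14, 3.14].

## Interface

Orientations are given as a unit quaternion [x, y, z, w].
In Python, from plant import r gives the robot as it stands.
- The arm moves only by the tool carry_out, never from a script. Its argument "plan" is a list of rows, each an object with "rot": the turn, a rotation vector about the tool's x, y, z in rad, a list of three; "xyz": the shift along the tool's x, y, z in m, a list of three; "grip": the closure in counts, from 0 (fully open) to 255 (shut). In form: [{"rot": [wx, wy, wz], "xyz": [dx, dy, dz], "grip": grip}, ...]. A call has 1 to 8 rows; each row is the pose to reach, as a shift and turn from the pose commanded when the call began, along the tool's axes at that moment; what a row does not reach only later rows make up. A row lasts 1/12 s, in which the tool goes at most 41.7 mm and 7.16 degrees, less where a joint would pass 70% of its speed; a pose out of reach is approached as far as the arm can. A call with a gripper value outside its range is refused whole. The fingers move at their own pace and stop on an object; "squeeze" is the grip in N (left out, the last holds). Time passes only in rows, so rows that repeat a pose let the fingers close. It gives the time, the measured TCP pose, the force, the opening and the grip force at its end, in the units of the state.
- r.get_state(): the state, without advancing time (a new reading comes with each control period).
- r.snapshot(name): name is "scene" or "top" or "wrist"; returns the picture (480x640x3 uint8, red, green, blue); there is no depth.
- r.camera_params(name): a dict with "fx", "fy", "cx", "cy" (pixels), "position" and "attitude" of the camera in the world; the wrist camera has in their place "hand_eye" (4x4, takes a point from camera to tool coordinates, whose origin is the TCP and whose axes are the flange's). Camera axes: x right, y down, z forward; pixel columns grow to the right and rows downward; lengths in m; the calibration is good to about 2 mm. A picture is of the moment at which its call begins: read the wrist's pose just before it. camera_params takes no time and is no camera call.
- r.finish_job(): hands the job in; it is judged then, once.
The state is a dict: "clock": time; "q": joint angles; "qd": joint speeds; "joint_torque": joint torques, N m; "tool_pos": TCP position; "eef_rot": TCP orientation; "contact_force": force on the tool from outside, world axes, zero at the start; "moment": the same for the moment, N m; "opening": opening from 0.0 (shut) to 1.0 (fully open); "finger_force": force on a finger pad.
Only numpy, scipy, OpenCV 4.12 (cv2) and the standard library are available. Lean on these libraries where they do the work, as an engineer would, in place of code of your own. Each camera call takes 0.05 s, during which the arm holds its last target. There are 200 camera calls.

## Task

With a fingertip, gently push the oak block along its channel in the plywood jig until it sits fully home against the end stop, and only then push the wooden latch arm round with one finger, across behind the block, until it meets its steel stop pin. Only push, never force either against its stop; do not lift the block out of the channel, and leave the tape measure, sanding block and pencil where they lie.

Things in the scene. Friction and masses are not known exactly. Their poses are not given: they have to be found in the camera images.
- jig: Fixed plywood jig; base board x -105..100, y -64..58 mm in its frame, top 12 mm above the bench; origin on the underside. A channel 48 mm wide runs along its x axis, centred on y = 0, between two wooden side rails (x -2..82 mm, 14 mm thick, tops 32 mm above the bench); closed at +x by the end stop, open at -x.
- end_stop (a point): Foot of the end stop's face, middle of the channel: x = 82, y = 0 mm in the jig's frame, 12 mm above the bench. The end stop is a wooden bar 18 mm thick, 110 mm wide, top 38 mm above the bench. More than 40 N from the fingers on block, latch or jig counts as forcing; 2 to 5 N moves either.
- stop_pin (a point): Top of the upright steel stop pin, 8 mm thick, at x = -10, y = 41 mm in the jig's frame, 38 mm above the bench; the end of the closed latch arm rests against its -x side.
- oak_block: Loose plain oak block 44 x 90 x 27 mm, under 0.15 kg, flat in the channel (top 39 mm above the bench), long side (its y axis) along it, origin at the centre of its underside. Starts 25 to 50 mm short of the end stop; home, its origin is at x = 37 mm in the jig's frame and its near end at x = -8 mm. Slides freely, 2 mm play each side.
- latch (a joint): Angle (rad) of the latch arm about an upright bolt, growing clockwise seen from above. 0: along the jig's -x, open beside the channel mouth; 1.57: closed, along the jig's +y across the mouth, at the pin (end of travel). Range -0.6 to 1.57, starts at -0.35 to 0. Stays where left (friction 0.1 N m, no spring). Closed, it is 6 mm behind a block that is home.
- latch_pivot (a point): Centre of the latch's bolt, at the top face of the arm (34 mm above the bench); at x = -22, y = -48 mm in the jig's frame. Wooden arm 16 mm wide, from 14 to 34 mm above the bench, with a round 22 mm boss here; the bolt head rises to 40 mm.
- latch_tip (a point): On the centre line of the latch arm near its rounded free end, at its top face, 87 mm from the pivot; the arm ends 8 mm further out.
- tape_measure: Black tape measure 38 x 90 x 80 mm standing on the bench beyond the jig; origin under its centre; to be left alone.
- sand_block: Brown sanding block 62 x 113 x 28 mm lying on the bench to the right of the jig; origin under its centre; to be left alone.
- carpenter_pencil: Flat carpenter's pencil 13 x 178 x 8 mm lying on the bench on the robot's side of the jig, long axis its own y; origin under its centre; to be left alone.

How it is judged:
On the way, in this order (a step that is already met when the one before it is completed fails the run):
1. the block is home against the end stop while the latch is still open (x of oak_block in the frame of jig above 0.033 m and value of joint latch below 0.5 rad), for 0.2 s.
2. the latch arm is across behind the block, at its stop pin (value of joint latch above 1.49 rad), for 0.2 s.
At the end, for the whole second after the job is handed in: The block lies flat at rest in the channel, within 4 mm of the end stop, and the latch arm stands within 0.08 rad of its closed position at the stop pin (x of oak_block in the frame of jig between 0.033 and 0.04 m and y of oak_block in the frame of jig between -0.006 and 0.006 m and height (world z) of oak_block below 0.016 m and angle between oak_block's own z axis and vertical below 0.08 rad and value of joint latch above 1.49 rad and linear speed of oak_block below 0.01 m/s); the robot touches nothing.
It fails at once if the block is lifted off the jig's base (height (world z) of oak_block above 0.022 m).
It fails at once if the tape measure, sanding block or pencil is disturbed by more than 20 mm (distance of any of tape_measure, sand_block, carpenter_pencil from where it was at the start of the episode above 0.02 m).
It fails at once if the block, the latch or the jig is forced: pushed with more than 40 N (contact force between the fingers and oak_block above 40 N or contact force between the fingers and jig above 40 N).
It also fails if it takes over 48 s, if anything falls off the work surface, if the arm or the gripper's body presses on something with over 40 N, if the wrist force passes 120 N, or if a joint passes its speed limit or range.

## Working session

There is one attempt and no reset: what is moved stays moved. The work goes in short steps, Python scripts to look and compute and a tool call to move; the robot and the scene stay as the last step left them, time stands still between calls to the robot, and variables do not carry over. Pictures are saved under pics/ and viewed, at most 12 in all, crops included, and the job is handed in when it is done.

Besides the shell and the picture viewer there is one more tool, called after "Emit:" by a JSON object that holds its "api" and its "payload". carry_out: Moves the arm, as the interface text tells. Its arguments: {"type":"object","properties":{"plan":{"type":"array"},"squeeze":{"type":"number"}},"required":["plan"]}

```bash
mkdir -p pics; ls; python3 - <<'E'
from plant import r
import cv2
s=r.get_state(); print({k:s[k] for k in('clock','tool_pos','eef_rot','opening','contact_force')})
for n in('top','scene'):
    cv2.imwrite(f'pics/{n}0.png',r.snapshot(n)[:,:,::-1]); print(n,r.camera_params(n))
print(r.camera_params('wrist'))
E
```

```text
pics
{'clock': 0.0, 'tool_pos': array([0.14955573, 0.60616481, 0.20902913]), 'eef_rot': array([ 1.20546424e-01,  9.92707293e-01, -8.88714537e-04, -3.26067197e-05]), 'opening': 1.0030586936378738, 'contact_force': array([ 0.29142908, -0.02015155, -0.48645978])}
top {'fx': 488.7895942805414, 'fy': 488.7895942805414, 'cx': 320.28484303688026, 'cy': 237.65726289500185, 'position': array([ 0.38743349, -0.05222887,  1.04430971]), 'attitude': array([ 0.71177452, -0.69863379,  0.04483121, -0.05725393])}
scene {'fx': 488.4918593865609, 'fy': 488.4918593865609, 'cx': 328.9260466008923, 'cy': 233.41727045363402, 'position': array([ 0.02502728, -0.36812818,  0.63784626]), 'attitude': array([ 0.80617714, -0.43893002,  0.18541152, -0.3507726 ])}
{'fx': 382.9693329237332, 'fy': 382.9693329237332, 'cx': 316.4694375203308, 'cy': 233.3631091643195, 'hand_eye': array([[-3.00829489e-04, -9.53773747e-01, -3.00525456e-01,
         7.79514066e-02],
       [ 9.99999344e-01,  4.52903333e-05, -1.14474836e-03,
        -7.09085426e-05],
       [ 1.10544183e-03, -3.00525603e-01,  9.53773107e-01,
        -1.74800015e-01],
       [ 0.00000000e+00,  0.00000000e+00,  0.00000000e+00,
         1.00000000e+00]])}
```

View pics/top0.png

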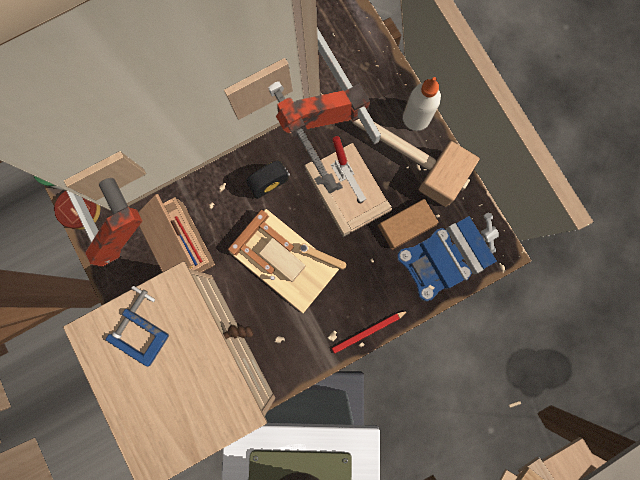

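View pics/scene0.png

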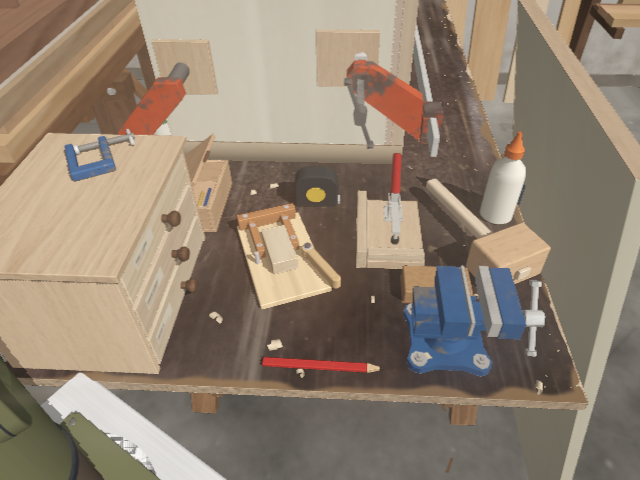

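The top view shows the jig at about (290,260), with the block at about (278,262) and the latch at roughly (300,247)–(345,266). The end stop is at about (250,230), the pencil at (370,332) and the tape measure at (268,180). I'll enlarge the jig next.

```bash
cat > h.py <<'E'
import numpy as np
from scipy.spatial.transform import Rotation as R
from plant import r
def cam(n,s=None):
    p=r.camera_params(n)
    if n=='wrist':
        T=np.eye(4);T[:3,:3]=R.from_quat(s['eef_rot']).as_matrix();T[:3,3]=s['tool_pos'];T=T@p['hand_eye']
        return p,T[:3,:3],T[:3,3]
    return p,R.from_quat(p['attitude']).as_matrix(),np.array(p['position'])
def ray(c,uv,z):
    p,M,o=c; d=M@np.array([(uv[0]-p['cx'])/p['fx'],(uv[1]-p['cy'])/p['fy'],1]); return o+d*(z-o[2])/d[2]
def proj(c,X):
    p,M,o=c; q=M.T@(np.asarray(X)-o); return np.array([p['cx']+p['fx']*q[0]/q[2],p['cy']+p['fy']*q[1]/q[2]])
E
python3 - <<'E'
import cv2
from h import *
i=cv2.imread('pics/top0.png')[195:320,220:355]
cv2.imwrite('pics/crop0.png',cv2.resize(i,None,fx=4.8,fy=4.8,interpolation=cv2.INTER_CUBIC))
c=cam('top'); print(c[1],proj(c,r.get_state()['tool_pos']))
E
```

```text
[[ 0.01980197 -0.98940595  0.14381849]
 [-0.999673   -0.01726562  0.01886257]
 [-0.01617963 -0.14414498 -0.9894243 ]] [-74.26549603 446.88458471]
```

View pics/crop0.png

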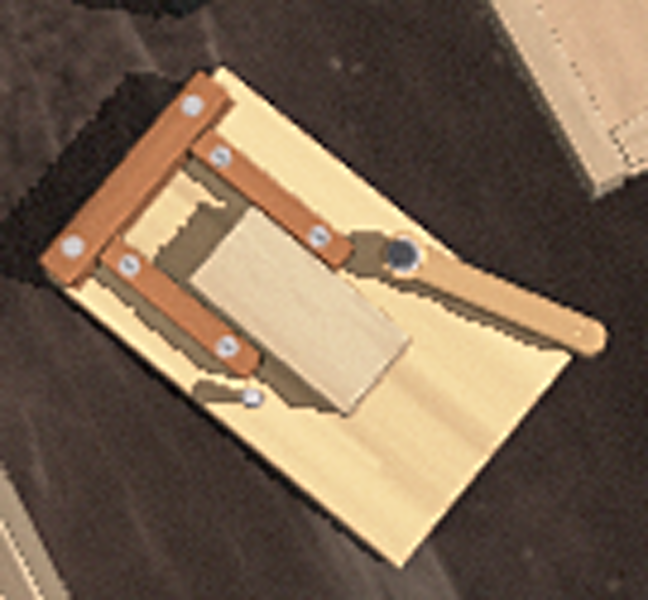

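The crop shows the bolt at (403,254), the pin at (252,397), the base corners at (400,566), (572,355) and (218,68), and the block's top corners at (410,342), (348,413), (250,207) and (190,275). The latch tip is near (588,333).

```bash
python3 - <<'E'
from h import *
from scipy.optimize import least_squares
c=cam('top'); px=lambda u,v:(220+(u+.5)/4.8-.5,195+(v+.5)/4.8-.5)
obs=[((403,254),(-22,-48,40)),((252,397),(-10,41,38)),((400,566),(-105,58,12)),((572,355),(-105,-64,12)),((218,68),(100,-64,12))]
W=np.array([ray(c,px(*a),b[2]/1e3)[:2] for a,b in obs]); J=np.array([b[:2] for a,b in obs])/1e3
f=lambda p:(J@np.array([[np.cos(p[2]),np.sin(p[2])],[-np.sin(p[2]),np.cos(p[2])]])+p[:2]-W).ravel()
s=least_squares(f,[*W.mean(0),0.6]); p=s.x; print('jig',p,np.round(f(p)*1e3,1))
M=np.array([[np.cos(p[2]),-np.sin(p[2])],[np.sin(p[2]),np.cos(p[2])]])
tj=lambda w:np.round((w[:2]-p[:2])@M*1e3,1)
for q in [(410,342),(348,413),(250,207),(190,275)]: print('block',tj(ray(c,px(*q),.039)))
print('tip',tj(ray(c,px(588,333),.034)))
for n,(x,y) in dict(behind=(-80,0),home=(-8,0),piv=(-22,-48),tip=(-105,-60)).items(): print(n,np.round(p[:2]+M@np.array([x,y])/1e3,4))
st=r.get_state(); Rt=R.from_quat(st['eef_rot']); print(Rt.as_matrix().round(3))
np.save('jig.npy',p)
E
```

```text
jig [0.48746166 0.04812418 0.91014907] [-0.3  0.1 -0.5  0.8 -1.6  0.2  1.4 -1.1  1.  -0.1]
block [-48.3 -20.8]
block [-46.9  19.5]
block [ 42.9 -22.6]
block [44.1 16.5]
tip [-105.2  -72.3]
behind [ 0.4384 -0.015 ]
home [0.4826 0.0418]
piv [0.5119 0.0013]
tip [ 0.4704 -0.0716]
[[-0.971  0.239 -0.   ]
 [ 0.239  0.971 -0.002]
 [-0.    -0.002 -1.   ]]
```

```bash
python3 - <<'E'
from h import *
import cv2
def P(n):
    p,M,o=cam(n); return np.array([[p['fx'],0,p['cx']],[0,p['fy'],p['cy']],[0,0,1]])@np.c_[M.T,-M.T@o]
for n,s,t in [('cab front R',(125,277),(135,478)),('cab back R',(187,138),(183,265)),('cab back L',(48,135),(66,325)),('handle',(397,155),(340,140)),('clamp crown',(395,238),(362,200)),('vise',(440,268),(440,245)),('red clamp low',(370,145),(332,185))]:
    X=cv2.triangulatePoints(P('scene'),P('top'),np.float64(s),np.float64(t)).ravel();X=X[:3]/X[3]
    print(n,X.round(3),(proj(cam('scene'),X)-s).round(1))
E
```

```text
cab front R [0.176 0.158 0.238] [-95.8 -35.2]
cab back R [0.459 0.194 0.217] [-2.5  0.2]
cab back L [0.35  0.39  0.216] [ 1.1 -0.1]
handle [ 0.709 -0.067  0.137] [ 1.6 -0.2]
clamp crown [ 0.616 -0.119  0.032] [ 0.5 -0.1]
vise [ 0.504 -0.249  0.134] [ 7.9 -1.4]
red clamp low [ 0.604 -0.058  0.212] [-2.6  0.3]
```

Emit:
{"api": "carry_out", "payload": {"plan": [{"rot": [0,0,0],"xyz": [0,0,-0.04],"grip": 255},{"rot": [0,0,0],"xyz": [0,0,-0.08],"grip": 255},{"rot": [0,0,0],"xyz": [0,0,-0.12],"grip": 255},{"rot": [0,0,0],"xyz": [0,0,-0.16],"grip": 255},{"rot": [0,0,0.1],"xyz": [-0.033,-0.02,-0.16],"grip": 255},{"rot": [0,0,0.2],"xyz": [-0.066,-0.04,-0.16],"grip": 255},{"rot": [0,0,0.3],"xyz": [-0.1,-0.06,-0.16],"grip": 255},{"rot": [0,0,0.42],"xyz": [-0.133,-0.08,-0.16],"grip": 255}], "squeeze": 10}}

```text
clock: 0.77
tool_pos: [0.2606, 0.4956, 0.3697]
eef_rot: [0.327, 0.945, -0.0, 0.0]
contact_force: [0.9, 0.3, 0.2]
opening: 0.419
finger_force: 0.0
```

```bash
cat >> h.py <<'E'
def go(x,y,z,yaw=None):
    "print tool-axis shift to world target; yaw = world angle of tool y (rad)"
    s=r.get_state(); M=R.from_quat(s['eef_rot']).as_matrix()
    d=M.T@(np.array([x,y,z])-s['tool_pos']); cur=np.arctan2(M[1,1],M[0,1])
    print('t',round(s['clock'],2),'tcp',s['tool_pos'].round(4),'F',s['contact_force'].round(1),'op',round(s['opening'],2),'yaw',round(cur,3),'q',np.round(s['q'],2))
    print('-> xyz',d.round(4),'rotz',None if yaw is None else round(cur-yaw,3),'tiltz',M[:,2].round(4))
def jw(x,y):
    p=np.load('jig.npy'); c,s=np.cos(p[2]),np.sin(p[2]); return p[0]+(c*x-s*y)/1e3,p[1]+(s*x+c*y)/1e3
E
python3 -c "
from h import *
go(.36,.36,.36,.91); go(*jw(-90,0),.36,.91)"
```

```text
t 0.77 tcp [0.2606 0.4956 0.3697] F [0.9 0.3 0.2] op 0.42 yaw 0.904 q [-1.11  0.44 -0.09  1.52  0.04  1.18 -0.31]
-> xyz [-0.162  -0.0452  0.0097] rotz -0.006 tiltz [ 0.e+00 -4.e-04 -1.e+00]
t 0.77 tcp [0.2606 0.4956 0.3697] F [0.9 0.3 0.2] op 0.42 yaw 0.904 q [-1.11  0.44 -0.09  1.52  0.04  1.18 -0.31]
-> xyz [-0.4555 -0.3015  0.0099] rotz -0.006 tiltz [ 0.e+00 -4.e-04 -1.e+00]
```

Emit:
{"api": "carry_out", "payload": {"plan": [{"rot": [0,0,0],"xyz": [-0.04,-0.011,0],"grip": 255},{"rot": [0,0,0],"xyz": [-0.08,-0.022,0],"grip": 255},{"rot": [0,0,0],"xyz": [-0.12,-0.034,0],"grip": 255},{"rot": [0,0,0],"xyz": [-0.16,-0.045,0],"grip": 255},{"rot": [0,0,0],"xyz": [-0.19,-0.07,0],"grip": 255},{"rot": [0,0,0],"xyz": [-0.22,-0.097,0],"grip": 255},{"rot": [0,0,0],"xyz": [-0.25,-0.123,0],"grip": 255},{"rot": [0,0,0],"xyz": [-0.28,-0.15,0],"grip": 255}]}}

```text
clock: 1.43
tool_pos: [0.3882, 0.2049, 0.3695]
eef_rot: [0.325, 0.946, -0.0, -0.0]
contact_force: [0.7, 0.7, 0.2]
opening: 0.005
finger_force: 0.0
```

```bash
python3 -c "
from h import *
go(*jw(-95,0),.2,.91)"
```

```text
t 1.43 tcp [0.3882 0.2049 0.3695] F [0.7 0.7 0.2] op 0.01 yaw 0.909 q [-0.57  0.24 -0.02  1.84  0.01  1.06  0.31]
-> xyz [-0.1748 -0.1576  0.1696] rotz -0.001 tiltz [-5.e-04 -3.e-04 -1.e+00]
```

Emit:
{"api": "carry_out", "payload": {"plan": [{"rot": [0,0,0],"xyz": [-0.029,-0.026,0],"grip": 255},{"rot": [0,0,0],"xyz": [-0.058,-0.052,0],"grip": 255},{"rot": [0,0,0],"xyz": [-0.087,-0.079,0],"grip": 255},{"rot": [0,0,0],"xyz": [-0.116,-0.105,0],"grip": 255},{"rot": [0,0,0],"xyz": [-0.146,-0.131,0.01],"grip": 255},{"rot": [0,0,0],"xyz": [-0.175,-0.158,0.035],"grip": 255},{"rot": [0,0,0],"xyz": [-0.175,-0.158,0.075],"grip": 255},{"rot": [0,0,0],"xyz": [-0.175,-0.158,0.115],"grip": 255}]}}

```text
clock: 2.1
tool_pos: [0.4304, -0.0284, 0.2544]
eef_rot: [0.328, 0.945, 0.0, 0.002]
contact_force: [-0.9, 0.6, 0.2]
opening: 0.004
finger_force: 0.0
```

```bash
python3 - <<'E'
from h import *
import cv2
s=r.get_state();i=r.snapshot('wrist')[:,:,::-1];cv2.imwrite('pics/w1.png',i)
go(*jw(-95,0),.03,.91)
c=cam('wrist',s)
for n,x,y,z in [('bolt',-22,-48,.04),('pin',-10,41,.038),('cornerL',-105,58,.012),('blkL',-47.5,20,.039),('stop',82,0,.012)]: print(n,proj(c,[*jw(x,y),z]).round())
E
```

```text
t 2.15 tcp [ 0.4244 -0.0268  0.2474] F [-2.6  0.4 -4.6] op 0.01 yaw 0.906 q [-0.11  0.38  0.09  2.08 -0.05  0.69  0.92]
-> xyz [-0.0057  0.0046  0.2174] rotz -0.004 tiltz [-0.0118 -0.001  -0.9999]
bolt [386. 233.]
pin [402. 148.]
cornerL [307. 129.]
blkL [364. 169.]
stop [478. 183.]
```

View pics/w1.png

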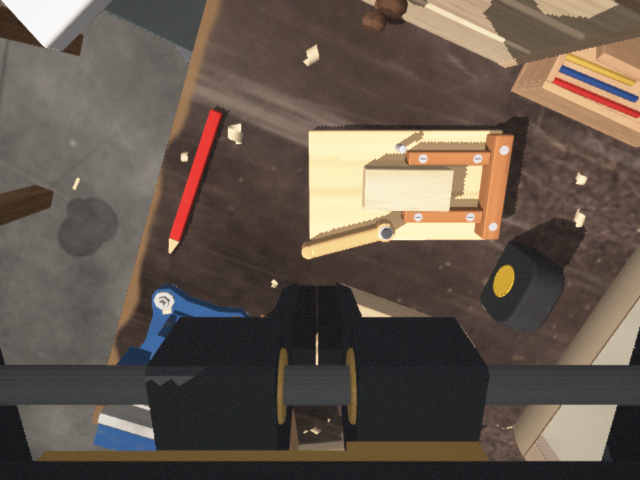

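The wrist view matches the predicted positions (bolt at 386,233, pin at 402,148, block near end at x≈364). I'm descending behind the block.

Emit:
{"api": "carry_out", "payload": {"plan": [{"rot": [0,0,0],"xyz": [-0.004,0.003,0.03],"grip": 255},{"rot": [0,0,0],"xyz": [-0.004,0.003,0.065],"grip": 255},{"rot": [0,0,0],"xyz": [-0.004,0.003,0.1],"grip": 255},{"rot": [0,0,0],"xyz": [-0.004,0.003,0.135],"grip": 255},{"rot": [0,0,0],"xyz": [-0.004,0.003,0.165],"grip": 255},{"rot": [0,0,0],"xyz": [-0.004,0.003,0.18],"grip": 255},{"rot": [0,0,0],"xyz": [-0.004,0.003,0.18],"grip": 255}]}}

```text
clock: 2.73
tool_pos: [0.433, -0.0246, 0.0727]
eef_rot: [0.324, 0.946, -0.001, -0.003]
contact_force: [0.2, -0.1, 0.2]
opening: 0.009
finger_force: 0.0
```

```bash
python3 -c "
from h import *
go(*jw(-95,0),.027,.91)"
```

```text
t 2.73 tcp [ 0.433  -0.0246  0.0727] F [ 0.2 -0.1  0.2] op 0.01 yaw 0.91 q [-0.06  0.73  0.02  2.24 -0.09  0.17  0.96]
-> xyz [ 0.0015 -0.004   0.0457] rotz 0.0 tiltz [-5.4e-03  6.0e-04 -1.0e+00]
```

Emit:
{"api": "carry_out", "payload": {"plan": [{"rot": [0,0,0],"xyz": [0.001,0.01,0.015],"grip": 255},{"rot": [0,0,0],"xyz": [0.001,0.014,0.03],"grip": 255},{"rot": [0,0,0],"xyz": [0.001,0.014,0.044],"grip": 255},{"rot": [0,0,0],"xyz": [0.001,0.014,0.044],"grip": 255},{"rot": [0,0,0],"xyz": [0.001,0.014,0.044],"grip": 255}]}}

```text
clock: 3.15
tool_pos: [0.4426, -0.0134, 0.0317]
eef_rot: [0.325, 0.946, 0.0, 0.0]
contact_force: [-0.5, 0.3, 0.1]
opening: 0.003
finger_force: 0.0
```

```bash
python3 -c "
from h import *
go(*jw(-65,0),.027,.91);go(*jw(-25.5,0),.027,.91)"
```

```text
t 3.15 tcp [ 0.4426 -0.0134  0.0317] F [-0.5  0.3  0.1] op 0.0 yaw 0.909 q [-0.08  0.82  0.01  2.24 -0.11  0.08  0.94]
-> xyz [0.0024 0.0111 0.0047] rotz -0.001 tiltz [ 3.e-04  2.e-04 -1.e+00]
t 3.15 tcp [ 0.4426 -0.0134  0.0317] F [-0.5  0.3  0.1] op 0.0 yaw 0.909 q [-0.08  0.82  0.01  2.24 -0.11  0.08  0.94]
-> xyz [0.0024 0.0506 0.0047] rotz -0.001 tiltz [ 3.e-04  2.e-04 -1.e+00]
```

Emit:
{"api": "carry_out", "payload": {"plan": [{"rot": [0,0,0],"xyz": [0.001,0.006,0.001],"grip": 255},{"rot": [0,0,0],"xyz": [0.002,0.012,0.002],"grip": 255},{"rot": [0,0,0],"xyz": [0.002,0.018,0.002],"grip": 255},{"rot": [0,0,0],"xyz": [0.002,0.023,0.002],"grip": 255},{"rot": [0,0,0],"xyz": [0.002,0.028,0.002],"grip": 255},{"rot": [0,0,0],"xyz": [0.002,0.033,0.002],"grip": 255},{"rot": [0,0,0],"xyz": [0.002,0.038,0.002],"grip": 255},{"rot": [0,0,0],"xyz": [0.002,0.041,0.002],"grip": 255}]}}

```text
clock: 3.82
tool_pos: [0.4663, 0.0206, 0.0288]
eef_rot: [0.325, 0.946, 0.0, 0.0]
contact_force: [0.4, 0.4, 0.3]
opening: 0.002
finger_force: 0.0
```

```bash
python3 - <<'E'
from h import *
import cv2
s=r.get_state()
go(*jw(-25.5,0),.029,.91)
a=r.snapshot('wrist')[:,:,::-1]; b=r.snapshot('top')[195:320,220:355,::-1]
cv2.imwrite('pics/p1.png',np.hstack([cv2.resize(a,(480,360)),cv2.resize(b,None,fx=2.3,fy=2.88,interpolation=cv2.INTER_CUBIC)]))
E
```

```text
t 3.82 tcp [0.4663 0.0206 0.0288] F [0.4 0.4 0.3] op 0.0 yaw 0.91 q [-0.16  0.84  0.02  2.17 -0.14  0.14  0.9 ]
-> xyz [ 0.0002  0.0092 -0.0002] rotz -0.0 tiltz [ 5.e-04  3.e-04 -1.e+00]
```

View pics/p1.png

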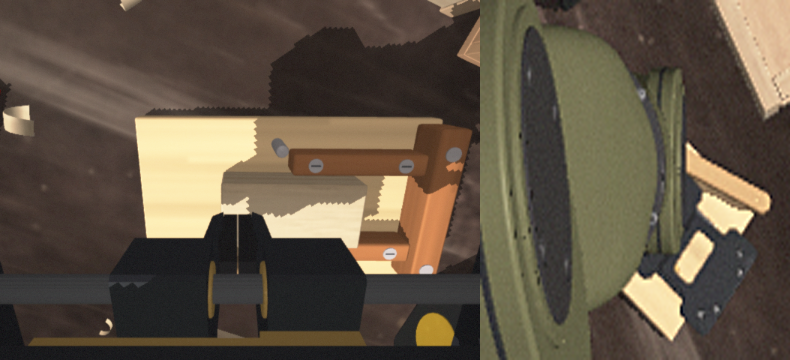

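The left wrist view shows the block's top with its near-left corner at about (222,173) and its far-left corner at about (365,185) in the panel. A gap remains before the stop, whose face is at about x=405. The finger tip overlaps the near end.

```bash
python3 - <<'E'
from h import *
s=r.get_state(); c=cam('wrist',s);p=np.load('jig.npy');M=R.from_euler('z',p[2]).as_matrix()
tj=lambda w:((w-[p[0],p[1],0])@M*1e3).round(1)
k=4/3
for n,u,v,z in [('near',222,174,.039),('far',365,186,.039),('stopL',414,128,.038),('pin',277,142,.038),('tcp',237,214,.029)]: print(n,tj(ray(c,(u*k,v*k),z)))
print(tj(s['tool_pos']))
E
```

```text
near [-44.3  26.5  39. ]
far [42.5 18.8 39. ]
stopL [66.4 53.8 38. ]
pin [-12.   45.7  38. ]
tcp [-35.4  -4.5  29. ]
[-34.8  -0.1  28.8]
```

```bash
python3 - <<'E'
from h import *
import cv2
a=r.snapshot('wrist')[140:380,170:490,::-1]
a=cv2.convertScaleAbs(a,alpha=1.4,beta=25)
cv2.imwrite('pics/p2.png',cv2.resize(a,None,fx=2.5,fy=2.5,interpolation=cv2.INTER_CUBIC))
c=cam('wrist',r.get_state())
for n,x,y,z in [('baseL',-105,58,12),('rail',-2,38,32),('stop',82,55,38),('bhome',-8,22,39),('b now',-17.3,22,39),('bfar now',72.7,22,39)]: print(n,((proj(c,[*jw(x,y),z/1e3])-[170,140])*2.5).round())
E
```

```text
baseL [15. 37.]
rail [550. 159.]
stop [1051.   70.]
bhome [519. 254.]
b now [468. 254.]
bfar now [964. 253.]
```

View pics/p2.png

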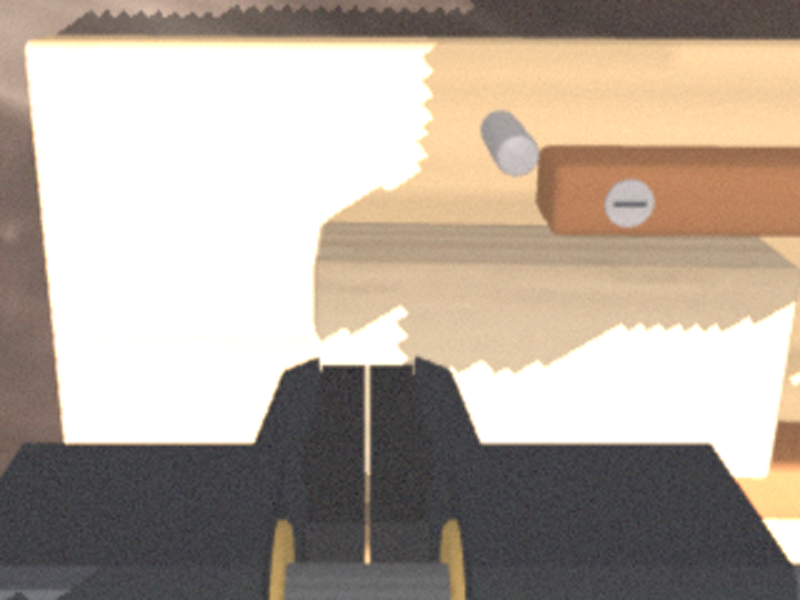

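The crop shows the block's near-left corner at (318,262), so its near end is still at jig x≈-45. The finger tip at (367,362) overlaps it, so the finger seems to be above the block. I'll check the true tip height from the picture scale.

```bash
python3 - <<'E'
from h import *
from scipy.optimize import least_squares
s=r.get_state(); p,M,o=cam('wrist',s)
f=lambda u,v:(170+u/2.5,140+v/2.5); g=lambda u,v:(u*4/3,v*4/3)
obs=[(f(28,43),(-105,58,12)),(f(517,155),(-10,41,38)),(f(556,165),(-2,38,32)),(f(556,235),(-2,24,32)),(g(414,127),(82,55,38)),(g(468,127),(100,55,38))]
e=lambda d:np.concatenate([proj((p,M,o+d),[*jw(x,y),z/1e3])-np.array(a) for a,(x,y,z) in obs])
q=least_squares(e,[0,0,0],loss='soft_l1'); print(q.x.round(4),e([0,0,0]).round(1),e(q.x).round(1))
print(s['joint_torque'].round(2),s['contact_force'],s['moment'])
# FK-independent: same check w/ tilt free
e2=lambda d:np.concatenate([proj((p,M@R.from_rotvec(d[3:]).as_matrix(),o+d[:3]),[*jw(x,y),z/1e3])-np.array(a) for a,(x,y,z) in obs])
q=least_squares(e2,np.zeros(6)); print(q.x.round(4),e2(q.x).round(1))
E
```

```text
[-0.0026 -0.0001  0.006 ] [-5.3 -2.4 -2.  -2.1 -2.3 -2.5 -4.  -1.4 38.3 -1.5  8.3 -1.6] [ 2.6  0.4 -0.5 -0.6 -1.4 -1.2 -3.  -1.1 31.9  1.2  0.2  1.2]
[-3.400e-01 -4.614e+01  1.580e+00 -2.790e+00 -2.000e-02  5.000e-02
 -1.000e-02] [-1.08790163 -0.30771364  0.28497475] [-0.06830087  0.01862388 -0.02458089]
[-0.0051 -0.0103  0.0091  0.0284  0.0493  0.0127] [  1.2   2.8  -0.4  -0.9  -2.4  -1.3  -3.9  -1.6  20.2   0.7 -14.9   0.5]
```

```bash
python3 - <<'E'
from h import *
import cv2
u0,v0=200,150
a=r.snapshot('scene')[v0:v0+170,u0:u0+200,::-1]
cv2.imwrite('pics/s2.png',cv2.resize(a,None,fx=3.5,fy=3.5,interpolation=cv2.INTER_CUBIC))
c=cam('scene'); s=r.get_state()
P=lambda X:((proj(c,X)-[u0,v0])*3.5).round()
print('tcp',P(s['tool_pos']),P(s['tool_pos']+[0,0,.02]))
for n,x,y,z in [('bolt',-22,-48,40),('blk near L',-47,22,39),('blk near R',-47,-22,39),('basecorner',-105,58,12)]: print(n,P([*jw(x,y),z/1e3]))
E
```

```text
tcp [291. 386.] [288. 357.]
bolt [374. 328.]
blk near L [251. 398.]
blk near R [339. 376.]
basecorner [211. 543.]
```

View pics/s2.png

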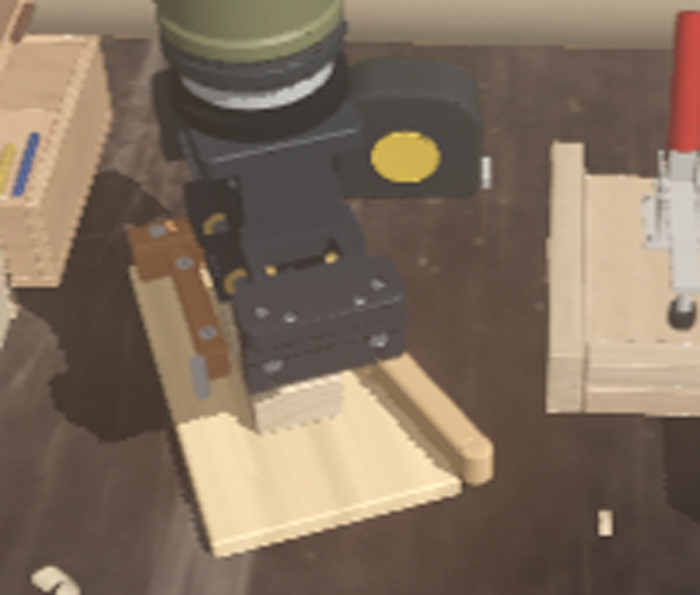

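The scene view confirms it: the block's near face is at (252–340, 395–430), unmoved, and the gripper is above it. The real tip is higher than the reported TCP, so I'll retreat and descend carefully until it touches the base or comes close.

Emit:
{"api": "carry_out", "payload": {"plan": [{"rot": [0,0,0],"xyz": [0,-0.015,0],"grip": 255},{"rot": [0,0,0],"xyz": [0,-0.035,0],"grip": 255},{"rot": [0,0,0],"xyz": [0,-0.038,0],"grip": 255},{"rot": [0,0,0],"xyz": [0,-0.038,0.003],"grip": 255},{"rot": [0,0,0],"xyz": [0,-0.038,0.006],"grip": 255},{"rot": [0,0,0],"xyz": [0,-0.038,0.008],"grip": 255},{"rot": [0,0,0],"xyz": [0,-0.038,0.01],"grip": 255},{"rot": [0,0,0],"xyz": [0,-0.038,0.01],"grip": 255}]}}

```text
clock: 4.68
tool_pos: [0.4427, -0.0093, 0.0183]
eef_rot: [0.324, 0.946, 0.0, -0.0]
contact_force: [-0.2, 1.1, 0.4]
opening: 0.005
finger_force: 0.0
```

```bash
python3 -c "
from h import *
go(*jw(-73,0),.01,.91)"
```

```text
t 4.68 tcp [ 0.4427 -0.0093  0.0183] F [-0.2  1.1  0.4] op 0.01 yaw 0.91 q [-0.09  0.85  0.01  2.24 -0.11  0.05  0.94]
-> xyz [-0.0001 -0.0002  0.0083] rotz 0.0 tiltz [-0.e+00  5.e-04 -1.e+00]
```

Emit:
{"api": "carry_out", "payload": {"plan": [{"rot": [0,0.1,0],"xyz": [0,0,0],"grip": 255},{"rot": [0,0.2,0],"xyz": [0,0,0],"grip": 255},{"rot": [0,0.2,0],"xyz": [0,0,0.002],"grip": 255},{"rot": [0,0.2,0],"xyz": [0,0,0.004],"grip": 255},{"rot": [0,0.2,0],"xyz": [0,0,0.006],"grip": 255},{"rot": [0,0.2,0],"xyz": [0,0,0.006],"grip": 255}]}}

```text
clock: 5.18
tool_pos: [0.4407, -0.009, 0.0125]
eef_rot: [0.322, 0.941, 0.032, -0.095]
contact_force: [-0.7, -0.4, -0.1]
opening: 0.006
finger_force: 0.0
```

```bash
python3 - <<'E'
from h import *
import cv2
go(*jw(-73,0),.01,.91)
u0,v0=230,190
c=cam('scene'); s=r.get_state()
a=r.snapshot('scene')[v0:v0+130,u0:u0+130,::-1]
b=r.snapshot('wrist')[:,:,::-1]
cv2.imwrite('pics/s3.png',np.hstack([cv2.resize(a,(420,420),interpolation=cv2.INTER_CUBIC),b[100:310,180:370].repeat(2,0).repeat(2,1)]))
P=lambda X:((proj(c,X)-[u0,v0])*420/130).round()
print('tcp',P(s['tool_pos']),P([*s['tool_pos'][:2],.012]))
E
```

```text
t 5.18 tcp [ 0.4407 -0.009   0.0125] F [-0.7 -0.4 -0.1] op 0.01 yaw 0.911 q [ 0.08  0.89 -0.12  2.07 -0.09  0.34  1.  ]
-> xyz [-0.0023  0.0008  0.002 ] rotz 0.001 tiltz [-0.1586  0.1217 -0.9798]
tcp [189. 299.] [189. 299.]
```

View pics/s3.png

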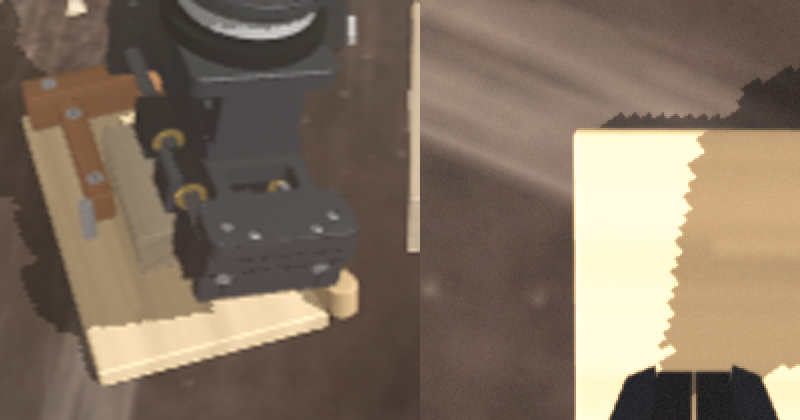

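Emit:
{"api": "carry_out", "payload": {"plan": [{"rot": [0,0,0],"xyz": [-0.0005,0,0.0025],"grip": 255},{"rot": [0,0,0],"xyz": [-0.001,0,0.005],"grip": 255},{"rot": [0,0,0],"xyz": [-0.0015,0,0.008],"grip": 255},{"rot": [0,0,0],"xyz": [-0.0015,0,0.008],"grip": 255}]}}

```text
clock: 5.62
tool_pos: [0.4419, -0.0098, 0.0041]
eef_rot: [0.323, 0.941, 0.032, -0.095]
contact_force: [-0.3, -0.2, -0.3]
opening: 0.007
finger_force: 0.0
```

```bash
python3 -c "
from h import *
go(*jw(-73,0),.004,.91);go(*jw(-25.5,0),.004,.91)"
```

```text
t 5.62 tcp [ 0.4419 -0.0098  0.0041] F [-0.3 -0.2 -0.3] op 0.01 yaw 0.909 q [ 0.09  0.91 -0.12  2.07 -0.09  0.33  1.  ]
-> xyz [-0.0004  0.0007  0.0001] rotz -0.001 tiltz [-0.1575  0.1221 -0.98  ]
t 5.62 tcp [ 0.4419 -0.0098  0.0041] F [-0.3 -0.2 -0.3] op 0.01 yaw 0.909 q [ 0.09  0.91 -0.12  2.07 -0.09  0.33  1.  ]
-> xyz [-0.0004  0.0482  0.    ] rotz -0.001 tiltz [-0.1575  0.1221 -0.98  ]
```

Emit:
{"api": "carry_out", "payload": {"plan": [{"rot": [0,0,0],"xyz": [0,0.005,0],"grip": 255},{"rot": [0,0,0],"xyz": [0,0.01,0],"grip": 255},{"rot": [0,0,0],"xyz": [0,0.014,0],"grip": 255},{"rot": [0,0,0],"xyz": [0,0.018,0],"grip": 255},{"rot": [0,0,0],"xyz": [0,0.022,0],"grip": 255},{"rot": [0,0,0],"xyz": [0,0.026,0],"grip": 255},{"rot": [0,0,0],"xyz": [0,0.03,0],"grip": 255}]}}

```text
clock: 6.2
tool_pos: [0.4609, 0.014, 0.0047]
eef_rot: [0.323, 0.941, 0.032, -0.094]
contact_force: [-1.1, -0.2, -0.2]
opening: -0.001
finger_force: 0.3
```

```bash
python3 - <<'E'
from h import *
import cv2
go(*jw(-25.5,0),.004,.91)
s=r.get_state(); print(s['joint_torque'].round(2))
c=cam('wrist',s)
b=r.snapshot('wrist')[:,:,::-1]
cv2.imwrite('pics/w4.png',b)
for n,x,y,z in [('pin',-10,41,38),('b-47',-47,21,39),('b-30',-30,21,39),('b-8',-8,21,39),('far-8',82,21,39)]: print(n,proj(c,[*jw(x,y),z/1e3]).round())
E
```

```text
t 6.2 tcp [0.4609 0.014  0.0047] F [-1.1 -0.2 -0.2] op -0.0 yaw 0.909 q [ 0.04  0.91 -0.12  2.02 -0.11  0.36  0.97]
-> xyz [-0.0001  0.0178  0.0007] rotz -0.001 tiltz [-0.1568  0.1221 -0.9801]
[ 1.600e-01 -5.007e+01 -7.200e-01 -3.510e+00 -1.900e-01  5.500e-01
  5.000e-02]
pin [400. 194.]
b-47 [308. 244.]
b-30 [350. 244.]
b-8 [405. 244.]
far-8 [629. 244.]
```

View pics/w4.png

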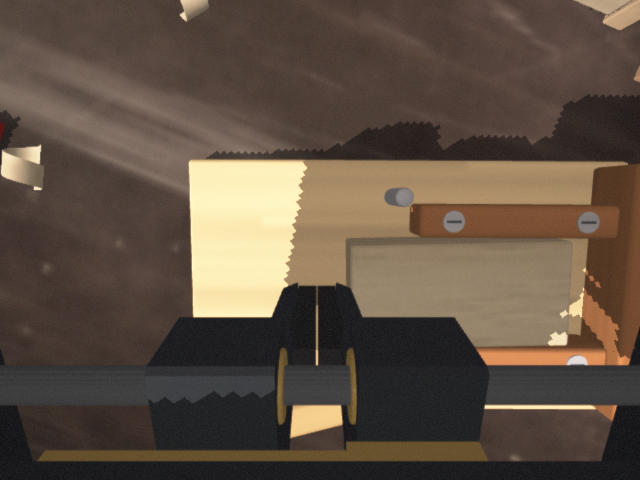

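The wrist view now shows the block moving: near edge at u≈348, far edge at u≈570, where home would be about 629. That leaves about 23 mm to go, with the finger in contact and the force tiny.

Emit:
{"api": "carry_out", "payload": {"plan": [{"rot": [0,0,0],"xyz": [0,0.004,0.0005],"grip": 255},{"rot": [0,0,0],"xyz": [0,0.008,0.0005],"grip": 255},{"rot": [0,0,0],"xyz": [0,0.012,0.0005],"grip": 255},{"rot": [0,0,0],"xyz": [0,0.015,0.0005],"grip": 255},{"rot": [0,0,0],"xyz": [0,0.017,0.0005],"grip": 255},{"rot": [0,0,0],"xyz": [0,0.018,0.0005],"grip": 255},{"rot": [0,0,0],"xyz": [0,0.019,0.0005],"grip": 255}]}}

```text
clock: 6.83
tool_pos: [0.4723, 0.0288, 0.0041]
eef_rot: [0.323, 0.941, 0.032, -0.094]
contact_force: [-0.8, -0.4, -0.3]
opening: 0.006
finger_force: 0.3
```

Emit:
{"api": "carry_out", "payload": {"plan": [{"rot": [0,0,0],"xyz": [0,0.0005,0],"grip": 255},{"rot": [0,0,0],"xyz": [0,0.001,0],"grip": 255},{"rot": [0,0,0],"xyz": [0,0.001,0],"grip": 255}]}}

```text
clock: 7.08
tool_pos: [0.4729, 0.0295, 0.0042]
eef_rot: [0.323, 0.941, 0.032, -0.094]
contact_force: [-0.4, -0.8, 0.7]
opening: 0.004
finger_force: 0.2
```

Emit:
{"api": "carry_out", "payload": {"plan": [{"rot": [0,0,0],"xyz": [0,0.0005,0],"grip": 255},{"rot": [0,0,0],"xyz": [0,0.001,0],"grip": 255},{"rot": [0,0,0],"xyz": [0,0.001,0],"grip": 255}]}}

```text
clock: 7.33
tool_pos: [0.4736, 0.0304, 0.0042]
eef_rot: [0.323, 0.941, 0.033, -0.094]
contact_force: [-0.3, 0.2, 0.3]
opening: 0.002
finger_force: 0.2
```

```bash
python3 -c "
from h import *
go(*jw(-19.8,0),.004,.91)"
```

```text
t 7.33 tcp [0.4736 0.0304 0.0042] F [-0.3  0.2  0.3] op 0.0 yaw 0.909 q [ 0.    0.92 -0.11  1.99 -0.12  0.39  0.95]
-> xyz [-0.0001  0.0027  0.0002] rotz -0.001 tiltz [-0.1566  0.1222 -0.9801]
```

Emit:
{"api": "carry_out", "payload": {"plan": [{"rot": [0,0,0],"xyz": [0,0.0005,0],"grip": 255},{"rot": [0,0,0],"xyz": [0,0.001,0],"grip": 255},{"rot": [0,0,0],"xyz": [0,0.0015,0],"grip": 255}]}}

```text
clock: 7.58
tool_pos: [0.4745, 0.0315, 0.0042]
eef_rot: [0.323, 0.941, 0.032, -0.094]
contact_force: [-0.0, -0.7, -0.9]
opening: -0.0
finger_force: 0.2
```

Emit:
{"api": "carry_out", "payload": {"plan": [{"rot": [0,0,0],"xyz": [0,0.0005,0],"grip": 255},{"rot": [0,0,0],"xyz": [0,0.001,0],"grip": 255}]}}

```text
clock: 7.75
tool_pos: [0.4746, 0.0319, 0.0042]
eef_rot: [0.323, 0.941, 0.032, -0.095]
contact_force: [-2.0, -1.5, 1.2]
opening: 0.0
finger_force: 1.3
```

```bash
python3 - <<'E'
from h import *
import cv2
go(*jw(-19.8,0),.004,.91)
s=r.get_state()
c=cam('wrist',s)
b=r.snapshot('wrist')[:,:,::-1]
b=b[140:380,300:640]; b=cv2.convertScaleAbs(b,alpha=1.3)
cv2.imwrite('pics/w5.png',cv2.resize(b,None,fx=2.3,fy=2.3,interpolation=cv2.INTER_CUBIC))
for n,x,y,z in [('pin',-10,41,38),('b-8',-8,21,39),('far-8',82,21,39)]: print(n,((proj(c,[*jw(x,y),z/1e3])-[300,140])*2.3).round())
E
```

```text
t 7.75 tcp [0.4746 0.0319 0.0042] F [-2.  -1.5  1.2] op 0.0 yaw 0.909 q [ 0.    0.92 -0.11  1.98 -0.12  0.39  0.95]
-> xyz [-0.0002  0.0009  0.0001] rotz -0.001 tiltz [-0.1577  0.1217 -0.98  ]
pin [101. 126.]
b-8 [112. 241.]
far-8 [630. 241.]
```

View pics/w5.png

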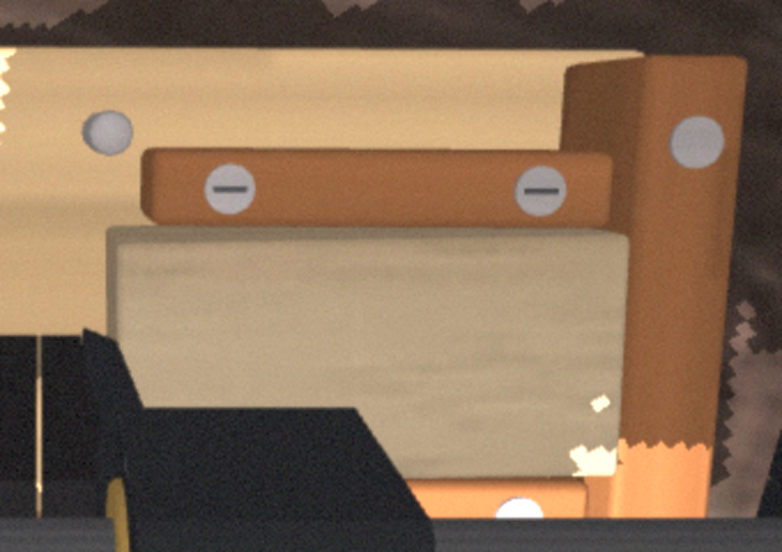

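The crop shows the block's far edge (u≈628) touching the end-stop face, with home predicted at 630, and a reaction force of about 2.5 N. The block is home. I'm holding briefly and then retreating.

Emit:
{"api": "carry_out", "payload": {"plan": [{"rot": [0,0,0],"xyz": [0,0,0],"grip": 255},{"rot": [0,0,0],"xyz": [0,0,0],"grip": 255},{"rot": [0,0,0],"xyz": [0,0,0],"grip": 255},{"rot": [0,0,0],"xyz": [0,-0.01,0],"grip": 255},{"rot": [0,0,0],"xyz": [0,-0.03,0],"grip": 255},{"rot": [0,0,0],"xyz": [0,-0.04,0],"grip": 255},{"rot": [0,0,0],"xyz": [0,-0.04,0.002],"grip": 255},{"rot": [0,0,0],"xyz": [0,-0.04,0.002],"grip": 255}]}}

```text
clock: 8.47
tool_pos: [0.4503, 0.0008, 0.002]
eef_rot: [0.324, 0.941, 0.033, -0.094]
contact_force: [0.4, 0.6, 0.5]
opening: 0.006
finger_force: 0.0
```

Emit:
{"api": "carry_out", "payload": {"plan": [{"rot": [0,0,0],"xyz": [0,0,0.001],"grip": 255},{"rot": [0,0,0],"xyz": [0,0,0.002],"grip": 255},{"rot": [0,0,0],"xyz": [0,0,0.002],"grip": 255}]}}

```text
clock: 8.72
tool_pos: [0.4504, 0.0021, 0.0001]
eef_rot: [0.323, 0.941, 0.033, -0.094]
contact_force: [0.2, -0.1, 1.0]
opening: 0.006
finger_force: 0.0
```

Emit:
{"api": "carry_out", "payload": {"plan": [{"rot": [0,0,0],"xyz": [0,0,0.001],"grip": 255},{"rot": [0,0,0],"xyz": [0,0,0.002],"grip": 255},{"rot": [0,0,0],"xyz": [0,0,0.002],"grip": 255}]}}

```text
clock: 8.97
tool_pos: [0.4495, 0.0017, -0.0019]
eef_rot: [0.323, 0.941, 0.032, -0.095]
contact_force: [-0.0, 0.3, -0.1]
opening: 0.007
finger_force: 0.0
```

Emit:
{"api": "carry_out", "payload": {"plan": [{"rot": [0,0,0],"xyz": [0,0,0.001],"grip": 255},{"rot": [0,0,0],"xyz": [0,0,0.002],"grip": 255},{"rot": [0,0,0],"xyz": [0,0,0.002],"grip": 255}]}}

```text
clock: 9.22
tool_pos: [0.4491, 0.0017, -0.0038]
eef_rot: [0.323, 0.941, 0.032, -0.095]
contact_force: [-0.3, -0.3, -0.5]
opening: 0.008
finger_force: 0.0
```

Emit:
{"api": "carry_out", "payload": {"plan": [{"rot": [0,0,0],"xyz": [0,0,0.001],"grip": 255},{"rot": [0,0,0],"xyz": [0,0,0.002],"grip": 255},{"rot": [0,0,0],"xyz": [0,0,0.002],"grip": 255}]}}

```text
clock: 9.47
tool_pos: [0.4488, 0.002, -0.0058]
eef_rot: [0.323, 0.941, 0.032, -0.095]
contact_force: [0.6, -0.3, -0.0]
opening: 0.003
finger_force: 0.0
```

Emit:
{"api": "carry_out", "payload": {"plan": [{"rot": [0,0,0],"xyz": [0,0,0.001],"grip": 255},{"rot": [0,0,0],"xyz": [0,0,0.002],"grip": 255},{"rot": [0,0,0],"xyz": [0,0,0.002],"grip": 255}]}}

```text
clock: 9.72
tool_pos: [0.4485, 0.0022, -0.0077]
eef_rot: [0.323, 0.941, 0.032, -0.095]
contact_force: [0.8, -0.7, -0.2]
opening: -0.0
finger_force: 0.0
```

```bash
python3 - <<'E'
from h import *
go(*jw(-73,0),.004,.91)
E
```

```text
t 9.72 tcp [ 0.4485  0.0022 -0.0077] F [ 0.8 -0.7 -0.2] op -0.0 yaw 0.909 q [ 0.06  0.93 -0.12  2.06 -0.1   0.31  0.99]
-> xyz [-0.0002 -0.0128 -0.012 ] rotz -0.001 tiltz [-0.157   0.1222 -0.98  ]
```

```bash
cat >> h.py <<'E'
def rot(yaw,tilt):
    y=np.array([np.cos(yaw),np.sin(yaw),0]);z=np.array([0,0,-1.]);return np.c_[np.cross(y,z),y,z]@R.from_euler('y',tilt).as_matrix()
def rows(P):
    s=r.get_state(); M=R.from_quat(s['eef_rot']).as_matrix()
    p=np.load('jig.npy'); d=s['tool_pos'][:2]-p[:2]; c,q=np.cos(p[2]),np.sin(p[2])
    print('t',round(s['clock'],2),'jig',round((c*d[0]+q*d[1])*1e3,1),round((-q*d[0]+c*d[1])*1e3,1),'z',s['tool_pos'][2].round(4),'F',s['contact_force'].round(1),'q6',s['q'][5].round(2))
    for x,y,z,yaw,t in P:
        w=np.array([*jw(x,y),z]); print((M.T@(w-s['tool_pos'])).round(4).tolist(),R.from_matrix(M.T@rot(yaw,t)).as_rotvec().round(3).tolist())
def arm(th,rho=72,extra=0,ay=12,bx=9,z=-.007):
    f=np.clip((th+.28)/1.5,0,1); yaw=1.57-f*.66; tilt=.15*f
    n=-np.array([np.sin(th),np.cos(th)]); a=.91; nw=np.array([np.cos(a)*n[0]-np.sin(a)*n[1],np.sin(a)*n[0]+np.cos(a)*n[1]])
    h=ay*abs(nw@[np.cos(yaw),np.sin(yaw)])+bx*abs(nw@[-np.sin(yaw),np.cos(yaw)])
    C=np.array([-22,-48])+rho*np.array([-np.cos(th),np.sin(th)])+(8+h+extra)*n
    return C[0],C[1],z,yaw,tilt
E
python3 -c "
from h import *
a=arm(-.28,extra=15);b=arm(-.28,extra=4)
print(a,b,jw(*a[:2]))
rows([(-62,-5,.06,.91,.2),(-80,-40,.06,1.2,0),a[:2]+(.06,1.57,0),a[:2]+(-.007,1.57,0),b])"
```

```text
(np.float64(-81.29996457974721), np.float64(-102.31206717497476), -0.007, np.float64(1.57), np.float64(0.0)) (np.float64(-84.33987671395245), np.float64(-91.74045735355628), -0.007, np.float64(1.57), np.float64(0.0)) (np.float64(0.518358840395919), np.float64(-0.07885144119761911))
t 9.72 jig -60.2 2.6 z -0.0077 F [ 0.8 -0.7 -0.2] q6 0.31
[0.006, -0.0018, -0.0679] [0.0, -0.0, -0.001]
[-0.0283, -0.0198, -0.0749] [0.029, -0.199, -0.29]
[-0.0894, -0.021, -0.0873] [0.066, -0.193, -0.659]
[-0.1027, -0.021, -0.0216] [0.066, -0.193, -0.659]
[-0.0923, -0.0241, -0.0195] [0.066, -0.193, -0.659]
```

Emit:
{"api": "carry_out", "payload": {"plan": [{"rot": [0,0,0],"xyz": [0.003,-0.001,-0.034],"grip": 255},{"rot": [0,0,0],"xyz": [0.006,-0.002,-0.068],"grip": 255},{"rot": [0.01,-0.07,-0.1],"xyz": [-0.006,-0.008,-0.07],"grip": 255},{"rot": [0.02,-0.14,-0.2],"xyz": [-0.018,-0.014,-0.073],"grip": 255},{"rot": [0.029,-0.199,-0.29],"xyz": [-0.028,-0.02,-0.075],"grip": 255},{"rot": [0.04,-0.199,-0.4],"xyz": [-0.05,-0.02,-0.079],"grip": 255},{"rot": [0.052,-0.197,-0.52],"xyz": [-0.07,-0.021,-0.083],"grip": 255},{"rot": [0.062,-0.194,-0.62],"xyz": [-0.085,-0.021,-0.086],"grip": 255}]}}

```text
clock: 10.38
tool_pos: [0.5158, -0.0772, 0.0601]
eef_rot: [0.017, 1.0, -0.001, 0.001]
contact_force: [-0.7, 0.0, -0.7]
opening: 0.001
finger_force: 0.0
```

```bash
python3 -c "
from h import *
a=arm(-.28,extra=15);b=arm(-.28,extra=4)
rows([a[:2]+(.06,1.57,0),a,b])
import cv2;cv2.imwrite('pics/w6.png',r.snapshot('wrist')[:,:,::-1])
c=cam('wrist',r.get_state());print(proj(c,[*jw(-22,-48),.04]),proj(c,[*jw(-105,-72),.034]))"
```

```text
t 10.38 jig -81.6 -99.2 z 0.0601 F [-0.7  0.  -0.7] q6 0.36
[-0.0026, -0.0016, 0.0001] [-0.001, 0.001, -0.033]
[-0.0026, -0.0015, 0.0671] [-0.001, 0.001, -0.033]
[0.0078, 0.0022, 0.067] [-0.001, 0.001, -0.033]
[467.18459831 245.28847442] [316.14859525 189.35835589]
```

View pics/w6.png

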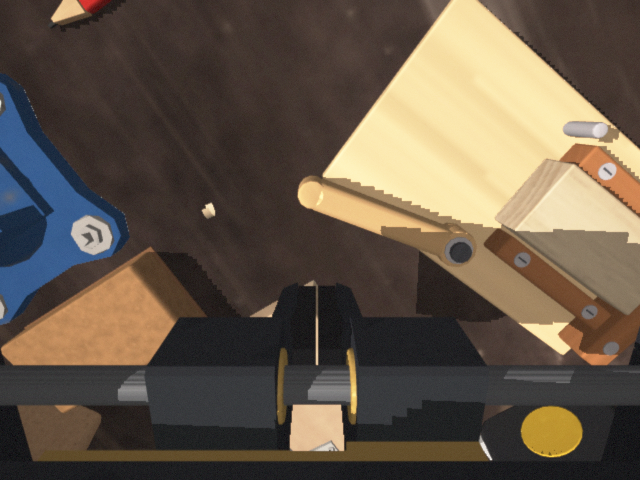

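The wrist view shows the tip at (317,285), clear of the arm, which runs from (315,193) to (460,250). The clamp board's pale edge is just behind the tip and the sanding block is at about (120,330). I'll check clearances before descending.

```bash
python3 - <<'E'
from h import *
c=cam('top')
for n,uv,z in [('board near',(345,237),.03),('board left',(306,166),.03),('board right',(390,207),.03),('sand near',(393,249),.028),('sand left',(377,227),.028),('sand bot',(440,222),.028)]: print(n,ray(c,uv,z).round(3))
for e,rho in((15,72),(4,72),(4,84)): 
    a=arm(-.28,rho,e); print(e,rho,np.round(jw(*a[:2]),3))
E
```

```text
board near [ 0.537 -0.085  0.03 ]
board left [0.69  0.001 0.03 ]
board right [ 0.603 -0.179  0.03 ]
sand near [ 0.514 -0.185  0.028]
sand left [ 0.56  -0.152  0.028]
sand bot [ 0.573 -0.284  0.028]
15 72 [ 0.518 -0.079]
4 72 [ 0.508 -0.075]
4 84 [ 0.504 -0.086]
```

```bash
python3 -c "
from h import *
b=arm(-.28,80,7)
rows([b[:2]+(.06,1.57,0),b])"
```

```text
t 10.43 jig -81.7 -103.3 z 0.0602 F [ 3.3 -2.2 -0.2] q6 0.36
[0.0109, -0.0039, 0.0001] [-0.002, 0.006, -0.033]
[0.0113, -0.0038, 0.0671] [-0.002, 0.006, -0.033]
```

Emit:
{"api": "carry_out", "payload": {"plan": [{"rot": [0,0,-0.033],"xyz": [0.009,-0.004,0],"grip": 255},{"rot": [0,0,-0.033],"xyz": [0.009,-0.004,0],"grip": 255},{"rot": [0,0,-0.033],"xyz": [0.009,-0.004,0],"grip": 255}]}}

```text
clock: 10.68
tool_pos: [0.5033, -0.0793, 0.0596]
eef_rot: [0.004, 1.0, 0.0, -0.001]
contact_force: [-0.1, 0.3, 0.0]
opening: 0.005
finger_force: 0.0
```

```bash
python3 -c "
from h import *
b=arm(-.28,80,7)
rows([b[:2]+(.06,1.57,0),b])"
```

```text
t 10.68 jig -90.9 -90.7 z 0.0596 F [-0.1  0.3  0. ] q6 0.34
[-0.0047, -0.004, -0.0004] [0.0, -0.003, -0.007]
[-0.0049, -0.004, 0.0666] [0.0, -0.003, -0.007]
```

Emit:
{"api": "carry_out", "payload": {"plan": [{"rot": [0,0,0],"xyz": [-0.005,-0.004,0.005],"grip": 255},{"rot": [0,0,0],"xyz": [-0.005,-0.004,0.03],"grip": 255},{"rot": [0,0,0],"xyz": [-0.005,-0.004,0.05],"grip": 255},{"rot": [0,0,0],"xyz": [-0.005,-0.004,0.064],"grip": 255},{"rot": [0,0,0],"xyz": [-0.005,-0.004,0.066],"grip": 255},{"rot": [0,0,0],"xyz": [-0.005,-0.004,0.066],"grip": 255}]}}

```text
clock: 11.18
tool_pos: [0.5101, -0.0832, -0.0071]
eef_rot: [0.003, 1.0, 0.0, -0.001]
contact_force: [-0.5, 0.9, -0.1]
opening: 0.006
finger_force: 0.0
```

```bash
python3 -c "
from h import *
rows([arm(t,74) for t in (-.28,-.2,-.12,-.04,.04,.12,.2,.28)])"
```

```text
t 11.18 jig -89.8 -98.5 z -0.0071 F [-0.5  0.9 -0.1] q6 0.21
[0.0065, 0.0081, -0.0] [0.0, -0.001, -0.005]
[0.0123, 0.0088, -0.0] [0.0, 0.007, 0.03]
[0.018, 0.0099, -0.0] [-0.0, 0.015, 0.065]
[0.0237, 0.0116, -0.0] [-0.001, 0.023, 0.1]
[0.0293, 0.0136, -0.0] [-0.002, 0.031, 0.135]
[0.0347, 0.0161, -0.0] [-0.003, 0.038, 0.171]
[0.0399, 0.019, 0.0] [-0.005, 0.046, 0.206]
[0.0449, 0.0224, 0.0] [-0.007, 0.054, 0.241]
```

Emit:
{"api": "carry_out", "payload": {"plan": [{"rot": [0,0,0],"xyz": [0.0065,0.008,0],"grip": 255},{"rot": [0,0.007,0.03],"xyz": [0.012,0.009,0],"grip": 255},{"rot": [0,0.015,0.065],"xyz": [0.018,0.01,0],"grip": 255},{"rot": [0,0.023,0.1],"xyz": [0.024,0.0115,0],"grip": 255},{"rot": [0,0.03,0.135],"xyz": [0.0295,0.0135,0],"grip": 255},{"rot": [0,0.038,0.17],"xyz": [0.035,0.016,0],"grip": 255},{"rot": [0,0.046,0.206],"xyz": [0.04,0.019,0],"grip": 255},{"rot": [0,0.054,0.241],"xyz": [0.045,0.0225,0],"grip": 255}]}}

```text
clock: 11.85
tool_pos: [0.4656, -0.0609, -0.0061]
eef_rot: [0.126, 0.992, 0.0, -0.027]
contact_force: [1.8, -1.0, 0.6]
opening: 0.006
finger_force: 0.9
```

```bash
python3 - <<'E'
from h import *
rows([arm(t,74) for t in (.28,.36,.44,.52,.6,.68,.76,.84,.92)])
s=r.get_state();i=r.snapshot('wrist')[:,:,::-1];import cv2;cv2.imwrite('pics/w7.png',i)
c=cam('wrist',s)
for t in(-.28,0,.2,.28,.36): print(t,proj(c,[*jw(-22-87*np.cos(t),-48+87*np.sin(t)),.034]).round())
E
```

```text
t 11.85 jig -99.5 -49.7 z -0.0061 F [ 1.8 -1.   0.6] q6 0.18
[0.0002, 0.0003, 0.0009] [-0.006, 0.003, -0.005]
[0.0058, 0.0028, 0.0012] [-0.008, 0.011, 0.03]
[0.0111, 0.0057, 0.0015] [-0.011, 0.019, 0.065]
[0.0162, 0.0091, 0.0017] [-0.013, 0.027, 0.1]
[0.021, 0.0129, 0.002] [-0.016, 0.035, 0.135]
[0.0255, 0.0171, 0.0022] [-0.019, 0.043, 0.171]
[0.0297, 0.0217, 0.0024] [-0.023, 0.051, 0.206]
[0.0335, 0.0266, 0.0025] [-0.027, 0.059, 0.241]
[0.037, 0.0318, 0.0027] [-0.031, 0.067, 0.276]
-0.28 [281. 355.]
0 [296. 301.]
0.2 [318. 265.]
0.28 [329. 251.]
0.36 [341. 238.]
```

View pics/w7.png

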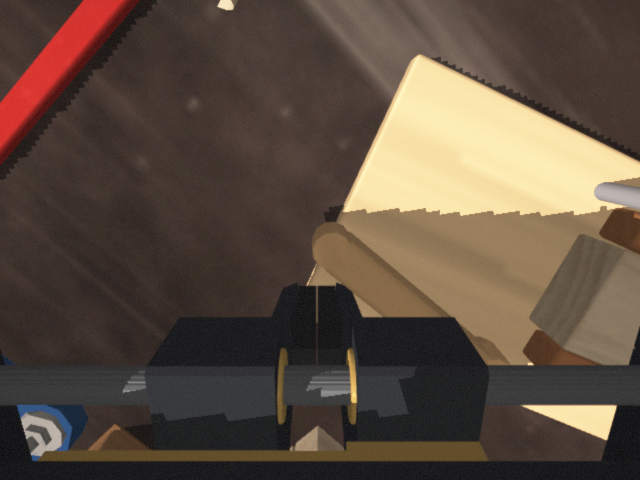

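The wrist view shows the arm being carried along, with its tip at (331,245), so the latch angle is about 0.3. Force is about 2 N. I'm continuing the sweep.

Emit:
{"api": "carry_out", "payload": {"plan": [{"rot": [-0.007,0.011,0.03],"xyz": [0.006,0.0035,0.001],"grip": 255},{"rot": [-0.01,0.019,0.065],"xyz": [0.0115,0.007,0.0015],"grip": 255},{"rot": [-0.013,0.027,0.1],"xyz": [0.0165,0.0105,0.002],"grip": 255},{"rot": [-0.016,0.035,0.135],"xyz": [0.021,0.014,0.002],"grip": 255},{"rot": [-0.019,0.043,0.17],"xyz": [0.0255,0.018,0.002],"grip": 255},{"rot": [-0.023,0.051,0.206],"xyz": [0.0295,0.0225,0.0025],"grip": 255},{"rot": [-0.027,0.059,0.241],"xyz": [0.033,0.0275,0.0025],"grip": 255},{"rot": [-0.031,0.067,0.276],"xyz": [0.0365,0.0325,0.0025],"grip": 255}]}}

```text
clock: 12.57
tool_pos: [0.438, -0.02, -0.007]
eef_rot: [0.261, 0.963, 0.016, -0.058]
contact_force: [0.7, -1.8, -0.7]
opening: 0.0
finger_force: 0.8
```

```bash
python3 - <<'E'
from h import *
rows([arm(t,72) for t in (.92,1,1.08,1.16,1.22,1.28,1.34,1.4,1.46,1.57)])
E
```

```text
t 12.57 jig -84.1 -2.7 z -0.007 F [ 0.7 -1.8 -0.7] q6 0.19
[-0.0019, 0.0001, -0.0002] [0.001, -0.001, 0.0]
[0.0024, 0.0044, 0.0003] [-0.004, 0.007, 0.035]
[0.0063, 0.0091, 0.0008] [-0.008, 0.015, 0.07]
[0.0099, 0.0142, 0.0012] [-0.013, 0.023, 0.105]
[0.0123, 0.0182, 0.0015] [-0.017, 0.029, 0.131]
[0.0144, 0.0225, 0.0017] [-0.017, 0.029, 0.131]
[0.0163, 0.0269, 0.002] [-0.017, 0.029, 0.131]
[0.0179, 0.0315, 0.0022] [-0.017, 0.029, 0.131]
[0.0192, 0.0363, 0.0023] [-0.017, 0.029, 0.131]
[0.0208, 0.0452, 0.0025] [-0.017, 0.029, 0.131]
```

Emit:
{"api": "carry_out", "payload": {"plan": [{"rot": [-0.004,0.007,0.035],"xyz": [0.0025,0.0045,0.0005],"grip": 255},{"rot": [-0.008,0.015,0.07],"xyz": [0.0065,0.009,0.001],"grip": 255},{"rot": [-0.013,0.023,0.105],"xyz": [0.01,0.014,0.001],"grip": 255},{"rot": [-0.017,0.029,0.131],"xyz": [0.0125,0.018,0.0015],"grip": 255},{"rot": [-0.017,0.029,0.131],"xyz": [0.0145,0.0225,0.0015],"grip": 255},{"rot": [-0.017,0.029,0.131],"xyz": [0.0155,0.025,0.002],"grip": 255},{"rot": [-0.017,0.029,0.131],"xyz": [0.0165,0.027,0.002],"grip": 255}]}}

```text
clock: 13.15
tool_pos: [0.4379, 0.0117, -0.007]
eef_rot: [0.322, 0.944, 0.024, -0.07]
contact_force: [0.6, -1.6, -0.7]
opening: 0.005
finger_force: 0.7
```

```bash
python3 - <<'E'
from h import *
rows([arm(t,72) for t in (1.34,1.4,1.46,1.57)])
E
```

```text
t 13.15 jig -59.2 16.8 z -0.007 F [ 0.6 -1.6 -0.7] q6 0.2
[0.0003, -0.0005, 0.0] [0.0, 0.001, 0.004]
[0.0025, 0.0039, 0.0004] [0.0, 0.001, 0.004]
[0.0043, 0.0084, 0.0006] [0.0, 0.001, 0.004]
[0.007, 0.0171, 0.001] [0.0, 0.001, 0.004]
```

Creeping forward now, watching the force.

Emit:
{"api": "carry_out", "payload": {"plan": [{"rot": [0,0,0],"xyz": [0.001,0.002,0],"grip": 255},{"rot": [0,0,0],"xyz": [0.002,0.004,0],"grip": 255},{"rot": [0,0,0],"xyz": [0.003,0.006,0],"grip": 255},{"rot": [0,0,0],"xyz": [0.003,0.007,0],"grip": 255},{"rot": [0,0,0],"xyz": [0.003,0.007,0],"grip": 255}]}}

```text
clock: 13.57
tool_pos: [0.4393, 0.019, -0.0065]
eef_rot: [0.322, 0.944, 0.024, -0.071]
contact_force: [-0.9, -0.6, 0.0]
opening: 0.006
finger_force: 0.2
```

Emit:
{"api": "carry_out", "payload": {"plan": [{"rot": [0,0,0],"xyz": [0,0.001,0],"grip": 255},{"rot": [0,0,0],"xyz": [0.001,0.002,0],"grip": 255},{"rot": [0,0,0],"xyz": [0.001,0.002,0],"grip": 255}]}}

```text
clock: 13.82
tool_pos: [0.44, 0.0209, -0.0064]
eef_rot: [0.322, 0.944, 0.024, -0.07]
contact_force: [0.4, -0.7, -0.1]
opening: 0.007
finger_force: 0.5
```

Emit:
{"api": "carry_out", "payload": {"plan": [{"rot": [0,0,0],"xyz": [0,0.001,0],"grip": 255},{"rot": [0,0,0],"xyz": [0,0.0015,0],"grip": 255},{"rot": [0,0,0],"xyz": [0,0.0015,0],"grip": 255}]}}

```text
clock: 14.07
tool_pos: [0.4406, 0.0221, -0.0064]
eef_rot: [0.322, 0.944, 0.024, -0.071]
contact_force: [-1.1, -0.5, -1.5]
opening: 0.005
finger_force: 0.6
```

```bash
python3 - <<'E'
from h import *
rows([arm(t,72) for t in (1.46,1.57)])
E
```

```text
t 14.07 jig -49.3 21.0 z -0.0064 F [-1.1 -0.5 -1.5] q6 0.21
[0.0001, -0.0014, 0.0006] [-0.001, 0.001, 0.004]
[0.0028, 0.0073, 0.001] [-0.001, 0.001, 0.004]
```

Emit:
{"api": "carry_out", "payload": {"plan": [{"rot": [0,0,0],"xyz": [0,0.001,0],"grip": 255},{"rot": [0,0,0],"xyz": [0.001,0.002,0],"grip": 255},{"rot": [0,0,0],"xyz": [0.001,0.002,0],"grip": 255}]}}

```text
clock: 14.32
tool_pos: [0.4416, 0.0244, -0.0062]
eef_rot: [0.322, 0.944, 0.024, -0.07]
contact_force: [-1.2, -1.5, -0.3]
opening: 0.004
finger_force: 0.5
```

Emit:
{"api": "carry_out", "payload": {"plan": [{"rot": [0,0,0],"xyz": [0,0.001,0],"grip": 255},{"rot": [0,0,0],"xyz": [0.001,0.002,0],"grip": 255},{"rot": [0,0,0],"xyz": [0.001,0.002,0],"grip": 255}]}}

```text
clock: 14.57
tool_pos: [0.4421, 0.0265, -0.0061]
eef_rot: [0.322, 0.944, 0.024, -0.07]
contact_force: [-0.2, -0.9, -0.2]
opening: 0.006
finger_force: 0.4
```

Emit:
{"api": "carry_out", "payload": {"plan": [{"rot": [0,0,0],"xyz": [0,0.0005,0],"grip": 255},{"rot": [0,0,0],"xyz": [0,0.001,0],"grip": 255},{"rot": [0,0,0],"xyz": [0,0.001,0],"grip": 255}]}}

```text
clock: 14.82
tool_pos: [0.4424, 0.0271, -0.0061]
eef_rot: [0.322, 0.944, 0.024, -0.07]
contact_force: [-0.3, -1.1, -0.5]
opening: 0.005
finger_force: 0.6
```

```bash
python3 - <<'E'
from h import *
rows([arm(t,72) for t in (1.46,1.57)])
E
```

```text
t 14.82 jig -44.2 22.7 z -0.0061 F [-0.3 -1.1 -0.5] q6 0.22
[-0.0015, -0.0065, 0.0007] [-0.0, 0.001, 0.003]
[0.0012, 0.0022, 0.0011] [-0.0, 0.001, 0.003]
```

Emit:
{"api": "carry_out", "payload": {"plan": [{"rot": [0,0,0],"xyz": [0,0.0005,0],"grip": 255},{"rot": [0,0,0],"xyz": [0,0.001,0],"grip": 255},{"rot": [0,0,0],"xyz": [0,0.001,0],"grip": 255}]}}

```text
clock: 15.07
tool_pos: [0.4429, 0.0279, -0.0061]
eef_rot: [0.322, 0.944, 0.024, -0.07]
contact_force: [-1.1, -1.8, 0.8]
opening: 0.005
finger_force: 0.7
```

Emit:
{"api": "carry_out", "payload": {"plan": [{"rot": [0,0,0],"xyz": [0,0.0005,0],"grip": 255},{"rot": [0,0,0],"xyz": [0,0.001,0],"grip": 255},{"rot": [0,0,0],"xyz": [0,0.001,0],"grip": 255}]}}

```text
clock: 15.32
tool_pos: [0.4431, 0.0284, -0.0061]
eef_rot: [0.322, 0.944, 0.024, -0.071]
contact_force: [-1.7, -2.3, 0.7]
opening: 0.003
finger_force: 1.3
```

```bash
python3 - <<'E'
from h import *
rows([arm(t,72) for t in (1.46,1.57)])
E
```

```text
t 15.32 jig -42.8 22.9 z -0.0061 F [-1.7 -2.3  0.7] q6 0.22
[-0.0018, -0.008, 0.0006] [-0.001, 0.001, 0.003]
[0.0009, 0.0007, 0.001] [-0.001, 0.001, 0.003]
```

Emit:
{"api": "carry_out", "payload": {"plan": [{"rot": [0,0,0],"xyz": [0,0.0005,0],"grip": 255},{"rot": [0,0,0],"xyz": [0,0.001,0],"grip": 255},{"rot": [0,0,0],"xyz": [0,0.001,0],"grip": 255}]}}

```text
clock: 15.57
tool_pos: [0.4432, 0.0285, -0.0061]
eef_rot: [0.322, 0.944, 0.023, -0.071]
contact_force: [-2.8, -4.8, 1.6]
opening: 0.006
finger_force: 2.6
```

Emit:
{"api": "carry_out", "payload": {"plan": [{"rot": [0,0,0],"xyz": [0,0.0005,0],"grip": 255},{"rot": [0,0,0],"xyz": [0,0.001,0],"grip": 255},{"rot": [0,0,0],"xyz": [0,0.001,0],"grip": 255}]}}

```text
clock: 15.82
tool_pos: [0.4431, 0.0286, -0.0061]
eef_rot: [0.323, 0.944, 0.023, -0.071]
contact_force: [-3.9, -6.4, 2.5]
opening: 0.008
finger_force: 3.4
```

```bash
python3 - <<'E'
from h import *
rows([arm(t,72) for t in (1.46,1.57)])
E
```

```text
t 15.82 jig -42.6 23.0 z -0.0061 F [-3.9 -6.4  2.5] q6 0.22
[-0.0019, -0.0081, 0.0006] [-0.004, 0.0, 0.002]
[0.0008, 0.0005, 0.001] [-0.004, 0.0, 0.002]
```

The force rises while the position holds, so the arm is at its pin, under about 8 N. I'm backing off and raising.

Emit:
{"api": "carry_out", "payload": {"plan": [{"rot": [0,0,0],"xyz": [0,0,0],"grip": 255},{"rot": [0,0,0],"xyz": [0,-0.006,0],"grip": 255},{"rot": [0,0,0],"xyz": [0,-0.02,0],"grip": 255},{"rot": [0,0,0],"xyz": [0,-0.03,-0.01],"grip": 255},{"rot": [0,0,0],"xyz": [0,-0.03,-0.045],"grip": 255},{"rot": [0,0,0],"xyz": [0,-0.03,-0.085],"grip": 255},{"rot": [0,0,0],"xyz": [0,-0.03,-0.12],"grip": 255},{"rot": [0,0,0],"xyz": [0,-0.03,-0.15],"grip": 255}]}}

```text
clock: 16.48
tool_pos: [0.444, -0.008, 0.1451]
eef_rot: [0.322, 0.944, 0.024, -0.069]
contact_force: [1.0, -0.5, -0.9]
opening: 0.004
finger_force: 0.0
```

Emit:
{"api": "carry_out", "payload": {"plan": [{"rot": [0,0,0],"xyz": [0,0,0],"grip": 255},{"rot": [0,0,0],"xyz": [0,0,0],"grip": 255},{"rot": [0,0,0],"xyz": [0,0,0],"grip": 255},{"rot": [0,0,0],"xyz": [0,0,0],"grip": 255}]}}

```text
clock: 16.82
tool_pos: [0.4427, -0.0071, 0.1414]
eef_rot: [0.322, 0.944, 0.024, -0.072]
contact_force: [0.2, 0.5, 0.8]
opening: 0.006
finger_force: 0.0
```

```bash
python3 - <<'E'
from h import *
s=r.get_state(); i=r.snapshot('wrist'); c=cam('wrist',s); rows([])
# brightness/colour profile along jig x at z=.034, crossing the closed arm (expected x -30..-14), at three y
for y in (-25,0,25,35):
    print(y,[(x,*[int(v) for v in i[tuple(proj(c,[*jw(x,y),.036])[::-1].round().astype(int))]]) for x in range(-46,12,4)])
E
```

```text
t 16.87 jig -71.0 1.4 z 0.1412 F [ 0.7 -0.1 -0.3] q6 0.58
-25 [(-46, 253, 239, 185), (-42, 253, 238, 182), (-38, 253, 239, 181), (-34, 253, 239, 185), (-30, 215, 169, 116), (-26, 247, 216, 146), (-22, 246, 212, 144), (-18, 242, 204, 140), (-14, 141, 115, 80), (-10, 165, 136, 98), (-6, 120, 87, 60), (-2, 168, 108, 69), (2, 163, 103, 66), (6, 163, 105, 68), (10, 158, 102, 65)]
0 [(-46, 249, 227, 170), (-42, 250, 229, 172), (-38, 250, 230, 172), (-34, 250, 229, 172), (-30, 215, 168, 115), (-26, 247, 215, 146), (-22, 245, 210, 142), (-18, 241, 202, 137), (-14, 146, 116, 81), (-10, 135, 117, 93), (-6, 251, 239, 206), (-2, 248, 234, 198), (2, 248, 234, 197), (6, 248, 233, 196), (10, 248, 234, 195)]
25 [(-46, 249, 227, 169), (-42, 249, 229, 171), (-38, 249, 227, 169), (-34, 249, 227, 170), (-30, 198, 155, 107), (-26, 247, 216, 145), (-22, 244, 207, 141), (-18, 241, 200, 136), (-14, 157, 124, 86), (-10, 150, 123, 90), (-6, 149, 124, 92), (-2, 124, 84, 54), (2, 214, 138, 84), (6, 218, 141, 88), (10, 216, 143, 92)]
35 [(-46, 253, 240, 187), (-42, 253, 240, 190), (-38, 254, 241, 188), (-34, 253, 241, 186), (-30, 199, 155, 106), (-26, 248, 215, 147), (-22, 246, 212, 145), (-18, 244, 205, 139), (-14, 152, 121, 87), (-10, 168, 138, 102), (-6, 139, 111, 81), (-2, 187, 120, 76), (2, 219, 141, 90), (6, 219, 141, 88), (10, 214, 138, 90)]
```

The arm lies at jig x of about -30 to -14 at all four y positions, so it is perpendicular and closed. The block's near end starts at about x = -8, so it is home. Handing in.

```bash
python3 -c "
from plant import r
print(r.finish_job())"
```

```text
the job is handed in; nothing more can be done
None
```

The job is handed in at about 17 s: the oak block is home against the end stop, the latch arm was then swept round to its stop pin with at most about 8 N of push, and the arm is clear of everything; no verdict came back.

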